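Route the coolant line to the wide outlet

ROBOT

A 6-joint arm with a two-finger parallel gripper is mounted at the origin on the work surface. World frame = base frame: x ahead of the robot, y to its left, z up, the work surface at z = 0. Lengths are in m, angles in rad, forces in N, time in s.
With the tool pointing down it reaches from about 0.35 to 0.975 m from the base axis. Payload 4.9 kg.
Tool frame: the origin (TCP) lies at the very end of the fingers, on their centre line; the grasp point (between the pads) lies 19 mm behind it; x points along the fingers, z is the direction in which the jaws open and shut, and the axes are right-handed (so a half turn about x gives the same grasp; the last joint's range is limited). The gripper opens to 85 mm and grips with 20 to 120 N. Pads are 22 mm wide; open, the fingers measure 114 mm over their backs; the gripper's body (76 mm by 85 mm) begins 54 mm behind the grasp point. The pads swing forward as they close: fully open they stand 13 mm farther back than shut.
Start: joints at [1.185, 0.053, 1.613, -0, 1.476, -0.119], TCP at [0.165, 0.603, 0.231] pointing down, gripper open.
Joint ranges: [-3.01, 3.01], [-1.01, 2.22], [0.06, 2.58], [-1.02, 4.17], [0.09, 2.62], [-3.14, 3.14]. Speed limits (rad/s): [2.57, 2.57, 3.14, 3.14, 3.14, 3.14].

INTERFACE

Orientations are given as a unit quaternion [w, x, y, z].
In Python, from plant import manip, viewer gives the robot as it stands.
- The arm moves only by the shell command python3 -m inch 'ROWS'. ROWS is JSON, a list of rows, each an object with "fingers": the opening, from -1 (shut) to 1 (fully open), so that 0 is half open; "delta_pos": the shift along the tool's x, y, z in cm, a list of three; "twist": the turn, a rotation vector about the tool's x, y, z in degrees, a list of three. A call has 1 to 5 rows; each row shifts and turns the commanded pose from where the row before left it, along the tool's axes as they then stand; what a row does not reach is not made up. A row lasts 1/8 s, in which the tool goes at most 62.5 mm and 10.7 degrees, less where a joint would pass 70% of its speed; a pose out of reach is approached as far as the arm can. A call is refused whole if a number of a shift passes 6.25 or a number of a turn 10.7, either way. A call with a gripper value outside its range is refused whole. The fingers move at their own pace and stop on an object; the grip force is fixed at half the most. Time passes only in rows, so rows that do not move let the fingers close. It gives the time, the measured TCP pose, the force and the opening at its end, in the units of the state.
- manip.state(): the state, without advancing time (a new reading comes with each control period).
- viewer.grab_frame(name): name is "scene" or "top"; returns a dict with "pixels" (480x640x3 uint8, blue, green, red), "range_z" (480x640 float32, m along the optical axis (not along the pixel's ray), 0 where there is no reading), "K" (3x3 intrinsics, pixels), "pose" (4x4, takes a point from camera to world coordinates). Camera axes: x right, y down, z forward; pixel columns grow to the right and rows downward; lengths in m; the calibration is good to about 2 mm. A picture is of the moment at which its call begins.
- manip.job_done(): hands the job in, once; it reports no verdict.
The state is a dict: "time": time; "joint_pos": joint angles; "joint_vel": joint speeds; "joint_efforts": joint torques, N m; "tool_pos": TCP position; "tool_rot": TCP orientation; "contact_force": force on the tool from outside, world axes, zero at the start; "ft_torque": the same for the moment, N m; "gripper_width": opening from 0.0 (shut) to 1.0 (fully open).
Only numpy, scipy, OpenCV 4.12 (cv2) and the standard library are available. Lean on these libraries where they do the work, as an engineer would, in place of code of your own. Each camera call takes 0.05 s, during which the arm holds its last target.

TASK

With the supply valve still shut, push the selector arm on the green distributor round with a fingertip until it points straight at the middle of the widest of the three outlets; only then push the supply valve's lever round to its fully open stop. The arm just sits on its shaft: push it sideways, do not lift it, and leave the loose things on the bench where they are.

Things in the scene. Friction and masses are not known exactly. Their poses are not given: they have to be found in the camera images.
- selector (a joint): Turn of the selector arm about its upright shaft, rad; grows counter-clockwise seen from above; 0 when the arm points along the distributor's own +x axis. Travel -2.2 to 2.2. Stays where it is left; about 0.1 N m turns it (1 to 2 N at 80 mm from the shaft), no spring.
- selector_sleeve (a joint): How far the selector arm has been lifted up its shaft, m; 0 seated. It is held down only by its weight (0.33 kg) and must stay seated (under 4 mm).
- selector_pivot (a point): On the axis of the selector shaft, at mid-height of the arm (98 mm above the bench). Its x axis points along the arm to the tip. Round aluminium hub 46 mm diameter and 20 mm high about it, a dark nut to 18 mm above it; a green pedestal of 64 mm diameter at most, 88 mm at the foot, below it.
- selector_tip (a point): Point of the selector arm, 115 mm out from the shaft axis, same axes as selector_pivot (x outward). The aluminium arm is a level bar 12 mm wide and 14 mm high (91 to 105 mm above the bench), plain from 23 to 100 mm from the shaft, then a thin round steel point. A 17 mm stub tail sticks out behind the hub.
- distributor: Fixed green plate 315 x 400 x 16 mm lying on the bench that carries the selector and the outlets. Origin on the bench under the selector shaft; the plate reaches from -110 to +205 mm in its x and +-200 mm in y. Yaw varies.
- wide_outlet: THE TARGET: the widest outlet, a fixed green stub with a thick open aluminium cup of 58 mm diameter on top, 60 mm high, foot 60 mm diameter. Stands on the plate (16 mm) with its upright axis 165 mm from the selector shaft, in any of three places. Origin at the centre of its underside.
- slim_outlet: Fixed outlet with a thin open aluminium tube of 24 mm diameter, 78 mm high, foot 44 mm diameter, 165 mm from the shaft. Not the target. Origin at the centre of its underside.
- domed_outlet: Fixed outlet closed by a domed aluminium cap of 34 mm diameter, 60 mm high, foot 44 mm diameter, 165 mm from the shaft. Not the target. Origin at the centre of its underside.
- valve_lever (a joint): Turn of the supply valve's lever about its upright stem, rad; starts near 0 (shut: lever across the pipe, pointing roughly to the robot's right), grows counter-clockwise seen from above to a hard stop at 1.571 (fully open: lever along the pipe, pointing roughly away from the robot). Stays where it is left; about 0.15 N m turns it (1.5 to 2 N at 95 mm).
- valve_pivot (a point): On the axis of the valve stem at mid-height of the lever, 88 mm above the bench; round hub 32 mm diameter, nut to 16 mm above it. Below: aluminium and steel pipe 170 mm long, 48 mm diameter over its flanges and at most 66 mm high, on a green foot.
- valve_tip (a point): End of the valve lever, 130 mm from the stem axis, at mid-height. From 55 to 130 mm out the lever has a black plastic grip 16 mm wide, 14 mm high (81 to 95 mm above the bench).
- collar: Bystander, leave alone: steel ring lying flat, 56 mm diameter, 22 mm high. Origin under its centre.
- oil_bottle: Bystander, leave alone: white bottle, 44 mm diameter, 100 mm high. Origin under its centre.
- cup: Bystander, leave alone: open grey cup, 68 mm rim diameter, 70 mm high. Origin under its centre.
- wrench: Bystander, leave alone: steel wrench 150 mm long lying flat. Origin under its middle.
- jar: Bystander, leave alone: amber jar, 56 mm diameter, 60 mm high. Origin under its centre.
- lap_disc: Bystander, leave alone: dark steel disc 48 mm diameter, 18 mm high, on the distributor's plate behind the pedestal. Origin under its centre.
- plug: Bystander, leave alone: brass plug 45 mm high with a 24 mm head, standing on the distributor's plate. Origin under its centre.
Mind the look-alikes: they are no part of the job. Leave any yellow look-alike of the part that bears valve_lever alone.

How it is judged:
On the way, in this order (a step that is already met when the one before it is completed fails the run):
1. the selector arm points at the wide outlet while the valve is still shut (not (y of wide_outlet in the frame of selector_tip above 0.01 m or y of wide_outlet in the frame of selector_tip below -0.01 m or x of wide_outlet in the frame of selector_tip below 0.02 m) and value of joint valve_lever below 0.25 rad), for 0.3 s.
2. the valve lever is at its open stop (value of joint valve_lever above 1.48 rad), for 0.2 s.
At the end, for the whole second after the job is handed in: The line of the selector arm passes within 10 mm of the axis of the wide outlet, on the tip's side; the valve lever stands within 0.09 rad (5 degrees) of its open stop; the arm is seated on its shaft (under 4 mm up) and both are at rest (not (y of wide_outlet in the frame of selector_tip above 0.01 m or y of wide_outlet in the frame of selector_tip below -0.01 m or x of wide_outlet in the frame of selector_tip below 0.02 m) and value of joint valve_lever above 1.48 rad and value of joint selector_sleeve below 0.004 m and velocity of joint selector between -0.05 and 0.05 rad/s and velocity of joint valve_lever between -0.05 and 0.05 rad/s); the robot touches nothing.
It fails at once if the valve is opened (beyond 0.25 rad) while the selector arm does not point at the wide outlet (within 10 mm) (value of joint valve_lever above 0.25 rad and (y of wide_outlet in the frame of selector_tip above 0.01 m or y of wide_outlet in the frame of selector_tip below -0.01 m or x of wide_outlet in the frame of selector_tip below 0.02 m)).
It fails at once if the selector arm is lifted more than 4 mm up its shaft (value of joint selector_sleeve above 0.004 m).
It fails at once if a loose bystander is moved, lifted or carried more than 25 mm (distance of any of collar, oil_bottle, cup, wrench, jar, lap_disc, plug from where it was at the start of the episode above 0.025 m).
It fails at once if the oil bottle, cup, jar or plug is tipped over (angle between any of oil_bottle, cup, jar, plug's own z axis and vertical above 0.5 rad).
It also fails if it takes over 61 s, if anything falls off the work surface, if the arm or the gripper's body presses on something with over 40 N, if the wrist force passes 120 N, or if a joint passes its speed limit or range.

## Working session

There is one attempt and no reset: what is moved stays moved. The work goes in short steps, Python scripts to look and compute and a shell command to move; the robot and the scene stay as the last step left them, time stands still between calls to the robot, and variables do not carry over. Pictures are saved under pics/ and viewed, and the job is handed in when it is done.

```bash
ls; mkdir -p pics
python3 - <<'E'
from plant import manip, viewer
import cv2,numpy as np
for n in("scene","top"):
    f=viewer.grab_frame(n); cv2.imwrite(f"pics/{n}0.png",f["pixels"]); np.savez(f"{n}0.npz",**f)
    print(n,f["K"].round(1).tolist(),f["pose"].round(3).tolist())
print(manip.state())
E
```

```text
pics
scene [[560.9, 0.0, 321.2], [0.0, 560.9, 238.4], [0.0, 0.0, 1.0]] [[-0.121, 0.867, -0.483, 1.086], [0.993, 0.107, -0.056, 0.026], [0.003, -0.486, -0.874, 1.106], [0.0, 0.0, 0.0, 1.0]]
top [[556.1, 0.0, 314.1], [0.0, 556.1, 240.6], [0.0, 0.0, 1.0]] [[-0.004, -0.995, 0.099, 0.342], [-1.0, 0.003, -0.014, -0.052], [0.013, -0.099, -0.995, 1.576], [0.0, 0.0, 0.0, 1.0]]
{'time': 0.1, 'joint_pos': array([ 1.18498627e+00,  5.33155247e-02,  1.61414293e+00,  2.27189759e-05,
        1.47601981e+00, -1.18993713e-01]), 'joint_vel': array([ 0.00135183, -0.00168186, -0.00427994, -0.00037133,  0.00159432,
        0.00026651]), 'joint_efforts': array([-3.61493176e-04, -3.94899273e+01, -3.71363747e+01, -1.18584148e-04,
        3.92862072e-03,  6.77418313e-06]), 'tool_pos': array([0.16456513, 0.60236253, 0.23017888]), 'tool_rot': array([ 0.56148552, -0.42938182,  0.56264203,  0.4287181 ]), 'contact_force': array([-0.0678005 ,  0.08541687, -0.18125195]), 'ft_torque': array([ 0.04628118, -0.01772647,  0.04227698]), 'gripper_width': 0.9981510403532948}
```

View pics/scene0.png

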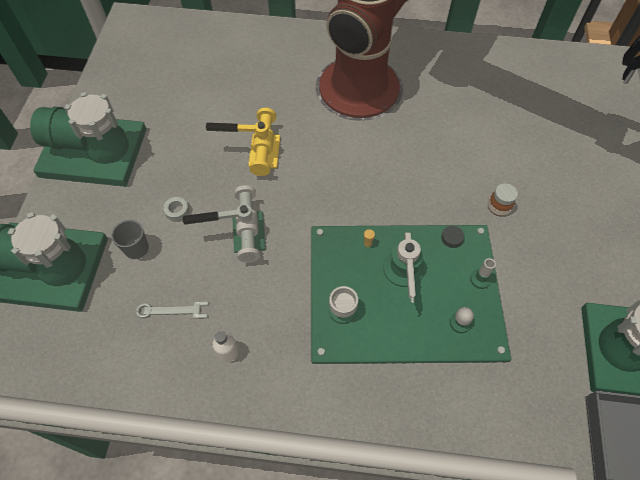

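View pics/top0.png

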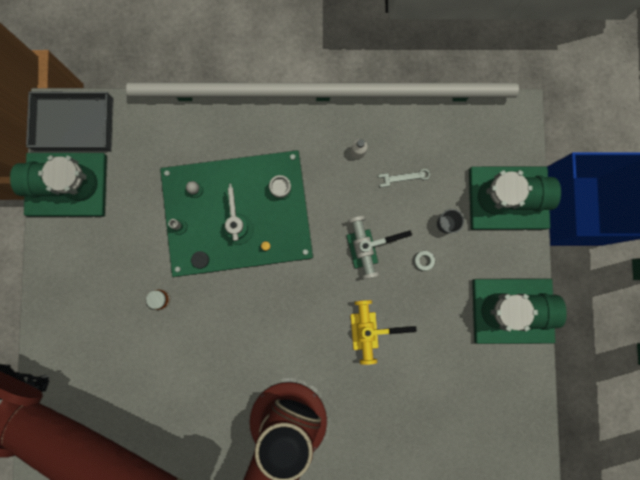

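Top view shows three outlets: the wide open cup at (279,186), the thin tube at (173,224) and the domed cap at (193,187). There are two valves: a grey and green one at (365,245), and a yellow look-alike at (367,332). I choose the cup and the grey/green valve, and will check both in a close crop.

Run:
```python
import cv2,numpy as np
t=np.load("top0.npz")["pixels"]; s=np.load("scene0.npz")["pixels"]
a=cv2.resize(t[140:285,155:455],None,fx=2.6,fy=2.6,interpolation=cv2.INTER_CUBIC)
cv2.imwrite("pics/top_crop.png",a)
b=cv2.resize(s[170:370,170:520],None,fx=2.2,fy=2.2,interpolation=cv2.INTER_CUBIC)
cv2.imwrite("pics/scene_crop.png",b)
```

```text
(no output)
```

View pics/top_crop.png

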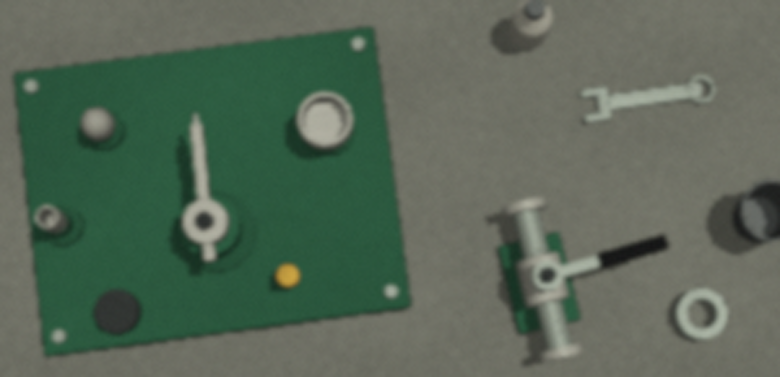

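View pics/scene_crop.png

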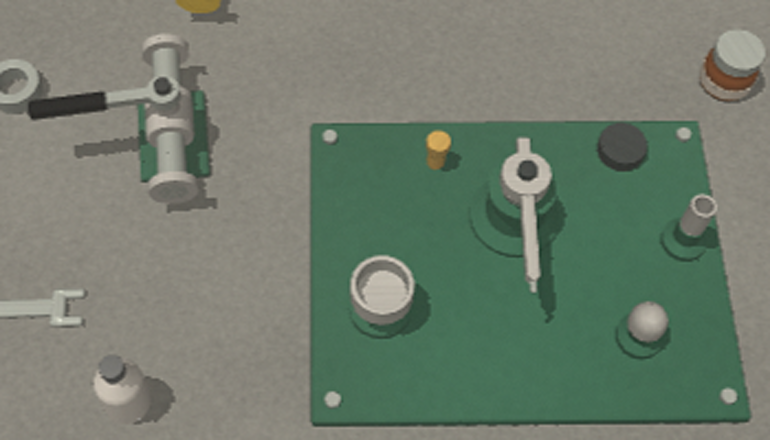

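The crops confirm it: the wide cup is at scene px (344,303), and the grey valve's black lever points to the robot's right. Next I measure positions from depth and colour.

```bash
cat > h.py <<'E'
import cv2,numpy as np
def pts(f):
    K,P,z=f["K"],f["pose"],f["range_z"]
    v,u=np.mgrid[0:480,0:640]
    c=np.stack([(u-K[0,2])/K[0,0]*z,(v-K[1,2])/K[1,1]*z,z],-1)
    w=c@P[:3,:3].T+P[:3,3]; w[z==0]=np.nan; return w
def ray(f,u,v,h):
    K,P=f["K"],f["pose"]
    d=P[:3,:3]@np.array([(u-K[0,2])/K[0,0],(v-K[1,2])/K[1,1],1.])
    return P[:3,3]+d*(h-P[2,3])/d[2]
def blobs(f,lo,hi,box=None,minn=6):
    w=pts(f); m=((w[...,2]>lo)&(w[...,2]<hi)).astype(np.uint8)
    n,l,st,ce=cv2.connectedComponentsWithStats(m)
    for i in range(1,n):
        if st[i,4]<minn: continue
        q=w[l==i]; 
        if q[:,0].min()<.25: continue
        (c,r)=cv2.minEnclosingCircle(q[:,:2].astype(np.float32))
        rect=cv2.minAreaRect(q[:,:2].astype(np.float32))
        print(st[i,4],"px",ce[i].round(1),"mean",q.mean(0).round(4),"circ",np.round(c,4),round(r,4),"rect",np.round(rect[0],4),np.round(rect[1],4),round(rect[2],1))
E
python3 - <<'E'
from h import *
for n in("top","scene"):
    f=np.load(n+"0.npz")
    for lo,hi in((.068,.082),(.083,.108),(.109,.125),(.012,.020)):
        print(n,lo,hi); blobs(f,lo,hi,minn=15)
E
```

```text
top 0.068 0.082
49 px [133.1  87.3] mean [0.9228 0.4303 0.071 ] circ [0.923  0.4279] 0.0214 rect [0.9215 0.4287] [0.0415 0.0194] 73.6
292 px [173.8  87.2] mean [0.9235 0.3173 0.0707] circ [0.9221 0.3116] 0.0997 rect [0.9231 0.3116] [0.1989 0.0269] 89.9
195 px [235.3  87. ] mean [0.924  0.1461 0.071 ] circ [0.9264 0.1483] 0.0715 rect [0.9229 0.1483] [0.1428 0.0271] 89.9
196 px [297.2  87.2] mean [ 0.9238 -0.0266  0.0706] circ [ 0.9185 -0.0304] 0.0659 rect [ 0.9242 -0.0302] [0.0262 0.1315] 1.8
53 px [398.   87.8] mean [ 0.9225 -0.3092  0.0703] circ [ 0.9253 -0.3075] 0.0197 rect [ 0.924 -0.309] [0.0248 0.0358] 6.5
61 px [504.9  87.9] mean [ 0.9223 -0.6105  0.0705] circ [ 0.9224 -0.6081] 0.0241 rect [ 0.9231 -0.6081] [0.0275 0.0428] 5.7
44 px [266.7  88.1] mean [0.9211 0.0586 0.0706] circ [0.9201 0.0591] 0.0208 rect [0.921  0.0591] [0.0188 0.0378] 4.7
27 px [327.7  87.4] mean [ 0.923  -0.1119  0.071 ] circ [ 0.923  -0.1143] 0.0143 rect [ 0.9204 -0.1128] [0.0285 0.0147] 60.7
243 px [361.6  87.7] mean [ 0.9225 -0.2071  0.071 ] circ [ 0.9185 -0.2068] 0.0804 rect [ 0.9223 -0.2069] [0.1604 0.
[... 11879 characters left out ...]
 px [592.  378.4] mean [0.7297 0.5195 0.0163] circ [0.7293 0.5192] 0.0157 rect [0.7293 0.5195] [0.0311 0.0033] 2.9
16 px [613.8 391.5] mean [0.7508 0.5581 0.017 ] circ [0.7509 0.5574] 0.0118 rect [0.7507 0.5573] [0.0024 0.0234] 2.2
24 px [589.5 401.5] mean [0.7756 0.5096 0.0162] circ [0.775  0.5093] 0.0115 rect [0.775  0.5091] [0.003  0.0228] 87.6
20 px [631.6 401.6] mean [0.766 0.59  0.016] circ [0.7663 0.5898] 0.0139 rect [0.7658 0.5898] [0.0276 0.0021] 89.7
109 px [593.4 436.6] mean [0.8402 0.5097 0.0162] circ [0.8384 0.5097] 0.0484 rect [0.8384 0.5093] [0.004  0.0966] 90.0
27 px [597.2 471.8] mean [0.9017 0.5098 0.0158] circ [0.902  0.5095] 0.0122 rect [0.9019 0.5099] [0.0241 0.0028] 2.6
```

```bash
cat >> h.py <<'E'
P0=np.array([0.5334,0.1414]); CUP=np.array([0.6456,0.0210])
def armdir(f,piv,z0,lo,hi):
    w=pts(f); q=w[(abs(w[...,2]-z0)<.009)]; d=q[:,:2]-piv; r=np.hypot(*d.T); k=(r>lo)&(r<hi)
    d=d[k]; vx,vy,cx,cy=cv2.fitLine(d.astype(np.float32),cv2.DIST_HUBER,0,.001,.001).ravel()
    if vx*cx+vy*cy<0: vx,vy=-vx,-vy
    print("n",k.sum(),"line deg",np.degrees(np.arctan2(vy,vx)).round(2),"centroid deg",np.degrees(np.arctan2(cy,cx)).round(2),"line off piv mm",1e3*(vx*cy-vy*cx))
E
python3 - <<'E'
from h import *
from scipy.spatial.transform import Rotation as R
t=np.load("top0.npz");s=np.load("scene0.npz")
print("target deg",np.degrees(np.arctan2(*(CUP-P0)[::-1])),np.hypot(*(CUP-P0)))
print("valve nut",ray(t,365.8,245.8,.104),ray(s,170+162/2.2,170+86/2.2,.104))
print("sel nut",ray(t,155+204/2.6,140+220/2.6,.116),ray(s,170+528/2.2,170+170/2.2,.116))
print("tip",ray(t,155+196/2.6,140+114/2.6,.098),ray(s,170+533/2.2,170+289/2.2,.098))
vp=(ray(t,365.8,245.8,.104)+ray(s,170+162/2.2,170+86/2.2,.104))[:2]/2
for f in(t,s):
    armdir(f,P0,.102,.04,.115); armdir(f,vp,.092,.05,.135)
print(vp,"lever tip",ray(t,155+667/2.6,140+241/2.6,.095),ray(s,170+30/2.2,170+108/2.2,.09))
print(R.from_quat([-0.42938182,0.56264203,0.4287181,0.56148552]).as_matrix().round(3))
E
```

```text
target deg -47.01904944481229 0.1645752107700306
valve nut [ 0.47483785 -0.20935293  0.104     ] [ 0.4819345  -0.20857777  0.104     ]
sel nut [0.53094855 0.14125304 0.116     ] [0.53710029 0.14164712 0.116     ]
tip [0.64398384 0.15304691 0.098     ] [0.64565841 0.15335997 0.098     ]
n 115 line deg 7.13 centroid deg 5.87 line off piv mm -1.3956525
n 170 line deg -73.87 centroid deg -75.42 line off piv mm -2.4492145
n 219 line deg 6.4 centroid deg 5.67 line off piv mm -0.96076494
n 309 line deg -73.03 centroid deg -71.92 line off piv mm 1.8109455
[ 0.47838618 -0.20896535] lever tip [ 0.51066006 -0.33386097  0.095     ] [ 0.51350832 -0.33283695  0.09      ]
[[-0.001 -0.965  0.264]
 [-0.002  0.264  0.965]
 [-1.     0.    -0.002]]
```

```bash
python3 -m inch '[{"fingers":-1,"delta_pos":[0,-4.4,-2.3],"twist":[0,0,0]},{"fingers":-1,"delta_pos":[0,-4.4,-2.3],"twist":[0,0,0]},{"fingers":-1,"delta_pos":[0,-4.4,-2.3],"twist":[0,0,0]},{"fingers":-1,"delta_pos":[0,-4.4,-2.3],"twist":[0,0,0]},{"fingers":-1,"delta_pos":[0,-4.4,-2.3],"twist":[0,0,0]}]'
python3 -m inch '[{"fingers":-1,"delta_pos":[0,-4.4,-2.3],"twist":[0,0,0]},{"fingers":-1,"delta_pos":[0,-4.4,-2.3],"twist":[0,0,0]},{"fingers":-1,"delta_pos":[0,-4.4,-2.3],"twist":[0,0,0]},{"fingers":-1,"delta_pos":[0,-4.4,-2.3],"twist":[0,0,0]},{"fingers":-1,"delta_pos":[0,-4.4,-2.3],"twist":[0,0,0]}]'
python3 -m inch '[{"fingers":-1,"delta_pos":[0,-4.4,-2.3],"twist":[0,0,0]},{"fingers":-1,"delta_pos":[0,-4.4,-2.3],"twist":[0,0,0]},{"fingers":-1,"delta_pos":[0,0,0],"twist":[-7,0,0]},{"fingers":-1,"delta_pos":[0,0,0],"twist":[-7,0,0]},{"fingers":-1,"delta_pos":[0,0,0],"twist":[-7.5,0,0]}]'
cat >> h.py <<'E'
from scipy.spatial.transform import Rotation as R
def tool():
    from plant import manip
    s=manip.state(); q=s["tool_rot"]; m=R.from_quat([q[1],q[2],q[3],q[0]]).as_matrix()
    print("t",s["time"],"p",s["tool_pos"].round(4),"zang",np.degrees(np.arctan2(m[1,2],m[0,2])).round(2),"x",m[:,0].round(3),"F",s["contact_force"].round(2),"w",s["gripper_width"]); return s["tool_pos"],m
def rel(p,piv,ang):
    a=np.radians(ang); d=np.array(p)[:2]-piv
    print("along mm",1e3*(d@[np.cos(a),np.sin(a)]),"side mm",1e3*(d@[-np.sin(a),np.cos(a)]))
def todo(m,p,goal):
    print("delta tool cm",(m.T@(np.array(goal)-p)*100).round(2))
E
python3 -c "
from h import *
p,m=tool(); todo(m,p,[.608,.195,.087])"
```

```text
time: 0.72
tool_pos: [0.3474, 0.4325, 0.2308]
tool_rot: [0.562, -0.429, 0.562, 0.429]
contact_force: [0.3, 0.0, -0.2]
gripper_width: 0.004
time: 1.35
tool_pos: [0.5293, 0.2636, 0.2308]
tool_rot: [0.562, -0.429, 0.562, 0.429]
contact_force: [0.3, 0.6, -0.6]
gripper_width: -0.003
time: 1.98
tool_pos: [0.6011, 0.1971, 0.2305]
tool_rot: [0.471, -0.527, 0.472, 0.528]
contact_force: [-0.8, 0.2, -0.1]
gripper_width: 0.002
t 1.975 p [0.6011 0.1971 0.2305] zang 96.43 x [-0.001 -0.    -1.   ] F [-0.8   0.19 -0.13] w 0.0021255702514668693
delta tool cm [14.34 -0.68 -0.28]
```

```bash
python3 -m inch '[{"fingers":-1,"delta_pos":[4,-0.7,0],"twist":[0,0,0]},{"fingers":-1,"delta_pos":[4,0,0],"twist":[0,0,0]},{"fingers":-1,"delta_pos":[4,0,0],"twist":[0,0,0]},{"fingers":-1,"delta_pos":[2.3,0,0],"twist":[0,0,0]},{"fingers":-1,"delta_pos":[0,0,0],"twist":[0,0,0]}]'
python3 - <<'E'
from h import *
from plant import viewer
p,m=tool(); rel(p,P0,6.2)
f=viewer.grab_frame("scene"); b=cv2.resize(f["pixels"][170:370,250:520],None,fx=2.9,fy=2.9); cv2.imwrite("pics/s1.png",b)
E
```

```text
time: 2.6
tool_pos: [0.6059, 0.1977, 0.0849]
tool_rot: [0.47, -0.525, 0.474, 0.528]
contact_force: [-0.5, -0.5, 0.6]
gripper_width: 0.002
t 2.6 p [0.6059 0.1977 0.0849] zang 96.21 x [-0.006 -0.001 -1.   ] F [-0.5  -0.48  0.64] w 0.0021055217013443016
along mm 78.20144280217049 side mm 48.13530825745647
```

View pics/s1.png

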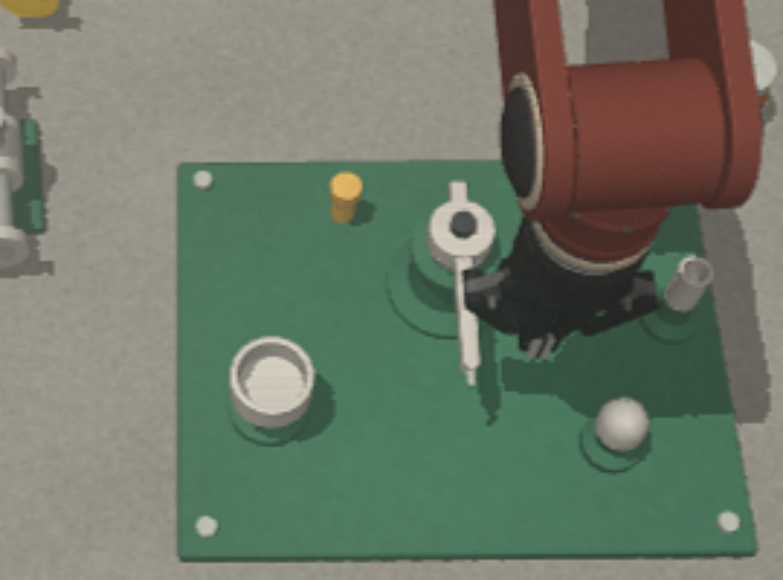

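The fingers are shut beside the arm: pads at crop (540,345), and a knuckle at (485,290) reaching over the arm. I'll check the knuckle height from the depth.

Run:
```python
from h import *
from plant import viewer
p,m=tool()
f=viewer.grab_frame("scene"); w=pts(f); q=(w.reshape(-1,3)-p)@m
g=f["pixels"].reshape(-1,3).astype(int); dark=(g.max(1)<110)&(np.ptp(g,axis=1)<25)
k=dark&(abs(q[:,1])<.05)&(abs(q[:,2])<.09)&(q[:,0]>-.12)&(q[:,0]<.005); q=q[k]
for a in range(-120,5,8):
    s=q[(q[:,0]*1e3>=a)&(q[:,0]*1e3<a+8)]
    if len(s): print(a,len(s),"y",(s[:,1].min()*1e3).round(),(s[:,1].max()*1e3).round(),"z",(s[:,2].min()*1e3).round(),(s[:,2].max()*1e3).round())
```

```text
t 2.65 p [0.6075 0.198  0.0872] zang 96.21 x [-0.002 -0.    -1.   ] F [-0.46  0.37  0.25] w -0.0019417671644281318
-120 24 y -14.0 6.0 z -41.0 38.0
-112 44 y -21.0 8.0 z -44.0 41.0
-104 77 y -22.0 5.0 z -57.0 55.0
-96 186 y -21.0 10.0 z -62.0 61.0
-88 116 y -19.0 13.0 z -62.0 61.0
-80 84 y -20.0 -4.0 z -59.0 54.0
-72 94 y -19.0 3.0 z -51.0 51.0
-64 67 y -18.0 7.0 z -44.0 42.0
-56 108 y -17.0 7.0 z -37.0 36.0
-48 42 y -16.0 0.0 z -30.0 29.0
-40 13 y -13.0 -5.0 z -15.0 4.0
-32 19 y -14.0 -2.0 z -14.0 10.0
-24 23 y -14.0 22.0 z -50.0 12.0
-16 23 y -13.0 26.0 z -50.0 11.0
-8 10 y -22.0 -0.0 z -44.0 4.0
```

```bash
python3 -m inch '[{"fingers":-1,"delta_pos":[0,0,-1.3],"twist":[0,0,0]},{"fingers":-1,"delta_pos":[0,0,-1.2],"twist":[0,0,0]},{"fingers":-1,"delta_pos":[0,-0.1,-0.7],"twist":[5,0,0]},{"fingers":-1,"delta_pos":[0,-0.1,-0.7],"twist":[5,0,0]},{"fingers":-1,"delta_pos":[0,0,0],"twist":[0,0,0]}]'
python3 - <<'E'
from h import *
from plant import viewer
p,m=tool(); rel(p,P0,-3.8)
f=viewer.grab_frame("scene"); armdir(f,P0,.102,.04,.115); b=cv2.resize(f["pixels"][170:370,250:520],None,fx=2.9,fy=2.9); cv2.imwrite("pics/s2.png",b)
E
```

```text
time: 3.32
tool_pos: [0.6146, 0.1585, 0.0893]
tool_rot: [0.517, -0.483, 0.516, 0.483]
contact_force: [0.0, 0.2, -0.5]
gripper_width: -0.003
t 3.325 p [0.6146 0.1585 0.0893] zang 86.2 x [ 0.002  0.    -1.   ] F [ 0.01  0.21 -0.52] w -0.002854495336596973
along mm 79.8966803905561 side mm 22.433325523682974
n 154 line deg 97.3 centroid deg 7.78 line off piv mm -93.685844
```

View pics/s2.png

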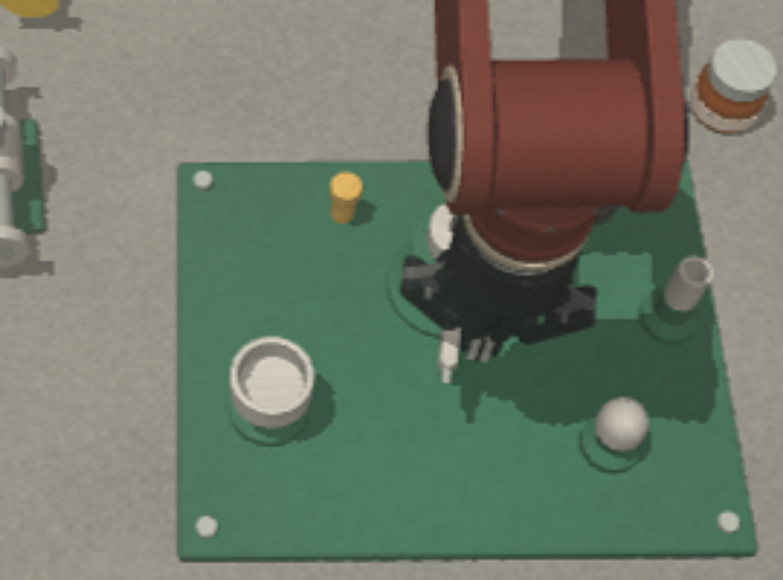

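The arm is being pushed and its tip is now at crop (447,380). I continue round the arc.

```bash
python3 -m inch '[{"fingers":-1,"delta_pos":[0.2,-0.14,-0.7],"twist":[5,0,0]},{"fingers":-1,"delta_pos":[0.1,-0.14,-0.7],"twist":[5,0,0]},{"fingers":-1,"delta_pos":[0,-0.14,-0.7],"twist":[5,0,0]},{"fingers":-1,"delta_pos":[0,-0.14,-0.7],"twist":[5,0,0]},{"fingers":-1,"delta_pos":[0,0,0],"twist":[0,0,0]}]'
python3 -m inch '[{"fingers":-1,"delta_pos":[0,-0.14,-0.7],"twist":[5,0,0]},{"fingers":-1,"delta_pos":[0,-0.14,-0.7],"twist":[5,0,0]},{"fingers":-1,"delta_pos":[0,-0.1,-0.5],"twist":[5,0,0]},{"fingers":-1,"delta_pos":[0,0,0],"twist":[0,0,0]}]'
python3 - <<'E'
from h import *
from plant import viewer
p,m=tool(); rel(p,P0,-38.8)
f=viewer.grab_frame("scene"); np.savez("s3.npz",**f); print(np.degrees(np.arctan2(*(ray(f,404.1,301,.098)[:2]-P0)[::-1]))) if 0 else 0
b=cv2.resize(f["pixels"][170:370,250:520],None,fx=2.9,fy=2.9); cv2.imwrite("pics/s3.png",b)
f=viewer.grab_frame("top"); np.savez("t3.npz",**f); cv2.imwrite("pics/t3.png",cv2.resize(f["pixels"][140:285,155:320],None,fx=4,fy=4))
E
```

```text
time: 4.0
tool_pos: [0.614, 0.1308, 0.0857]
tool_rot: [0.592, -0.387, 0.592, 0.387]
contact_force: [0.1, -0.0, 0.7]
gripper_width: 0.001
time: 4.5
tool_pos: [0.6082, 0.1126, 0.0854]
tool_rot: [0.637, -0.306, 0.637, 0.306]
contact_force: [-0.2, 0.1, 0.2]
gripper_width: 0.001
t 4.5 p [0.6082 0.1126 0.0854] zang 51.36 x [-0. -0. -1.] F [-0.22  0.11  0.19] w 0.0013320180070171524
along mm 76.39024579671364 side mm 24.416412335461647
```

View pics/s3.png

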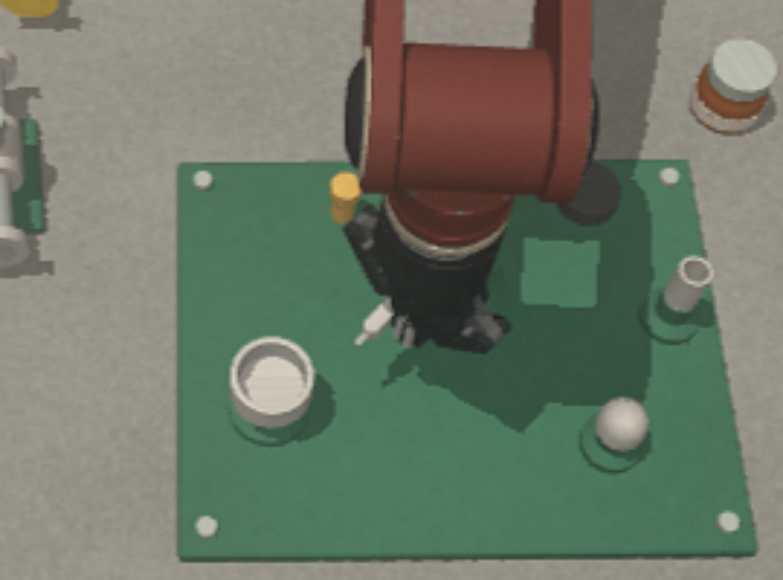

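View pics/t3.png

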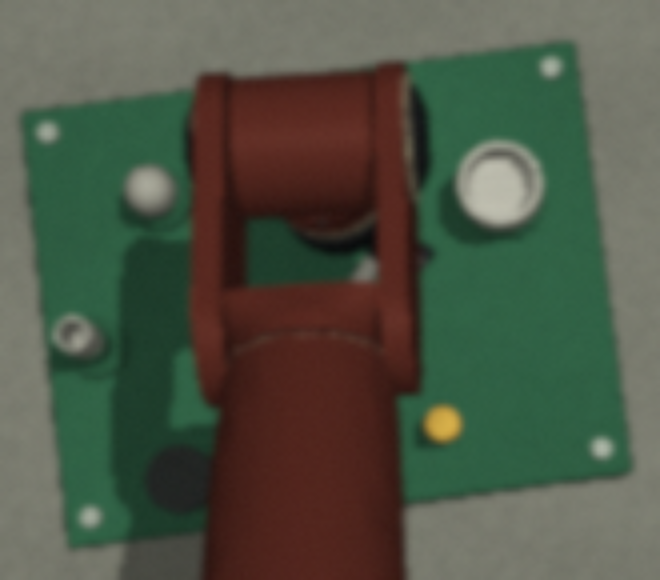

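The tip is now at scene crop (358,343); I compute its angle.

Run:
```python
from h import *
f=np.load("s3.npz")
for c in((358,343),(362,338),(375,321)):
    q=ray(f,250+(c[0]-1)/2.9,170+(c[1]-1)/2.9,.098); d=q[:2]-P0; print(q.round(4),np.degrees(np.arctan2(d[1],d[0])),np.hypot(*d))
f=np.load("scene0.npz"); q=ray(f,412.2,301.3,.098)[:2]-P0; print(np.degrees(np.arctan2(*q[::-1])))
p=np.array([.6082,.1126])
for a in(-38,-40,-42):rel(p,P0,a)
```

```text
[0.6266 0.0759 0.098 ] -35.0986102463776 0.11390380450545232
[0.6226 0.0783 0.098 ] -35.27642281149322 0.10923241037913632
[0.6089 0.0862 0.098 ] -36.203353848575375 0.09352331461135276
6.014081509191449
along mm 76.67425485916173 side mm 23.356768650485645
along mm 75.81240750427186 side mm 26.018433242726562
along mm 74.85819440884418 side mm 28.648398381893628
```

```bash
python3 -c "
from h import *
p,m=tool(); todo(m,p,[.5334+.0532+.0157,.1414-.0570+.0147,.0855])"
```

```text
t 4.6 p [0.608  0.1128 0.0852] zang 51.36 x [-0.001 -0.    -1.   ] F [ 0.93 -0.04 -1.26] w 0.0025566181900655545
delta tool cm [-0.03 -0.41 -1.42]
```

```bash
python3 -m inch '[{"fingers":-1,"delta_pos":[0,-0.1,-0.5],"twist":[3,0,0]},{"fingers":-1,"delta_pos":[0,-0.1,-0.5],"twist":[3,0,0]},{"fingers":-1,"delta_pos":[0,-0.1,-0.5],"twist":[2.4,0,0]},{"fingers":-1,"delta_pos":[0,0,0],"twist":[0,0,0]}]'
python3 - <<'E'
from h import *
from plant import viewer
p,m=tool(); rel(p,P0,-47)
f=viewer.grab_frame("scene"); np.savez("s4.npz",**f)
b=cv2.resize(f["pixels"][250:350,310:440],None,fx=6,fy=6,interpolation=cv2.INTER_CUBIC); cv2.imwrite("pics/s4.png",b)
E
```

```text
time: 5.1
tool_pos: [0.6003, 0.0993, 0.0853]
tool_rot: [0.658, -0.258, 0.658, 0.258]
contact_force: [0.7, 0.3, 0.2]
gripper_width: 0.0
t 5.1 p [0.6003 0.0993 0.0853] zang 42.86 x [-0. -0. -1.] F [0.71 0.34 0.23] w 5.328013274026122e-05
along mm 76.39074851224154 side mm 20.21461054910621
```

View pics/s4.png

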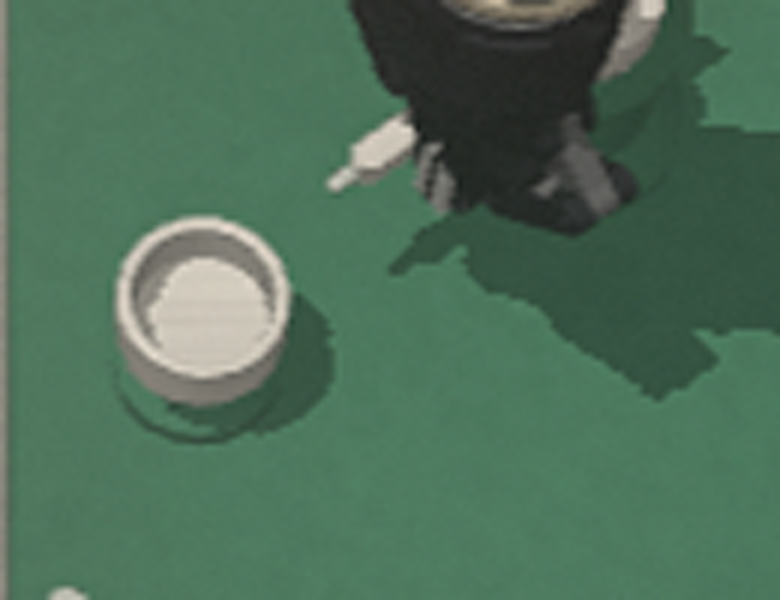

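The tip is at crop (330,186), close to the cup's line. I back the finger off sideways and up to see the arm clearly.

```bash
python3 -m inch '[{"fingers":-1,"delta_pos":[0,0,2],"twist":[0,0,0]},{"fingers":-1,"delta_pos":[-3,0,2],"twist":[0,0,0]},{"fingers":-1,"delta_pos":[-5,0,4],"twist":[0,0,0]},{"fingers":-1,"delta_pos":[-5,0,6],"twist":[0,0,0]},{"fingers":-1,"delta_pos":[0,0,6],"twist":[0,0,0]}]'
python3 -m inch '[{"fingers":-1,"delta_pos":[0,0,6],"twist":[0,0,0]},{"fingers":-1,"delta_pos":[0,-4,0],"twist":[0,0,0]}]'
python3 - <<'E'
from h import *
from plant import viewer
p,m=tool()
f=np.load("s4.npz"); q=ray(f,310+330/6,250+186/6,.098)[:2]-P0; print(np.degrees(np.arctan2(*q[::-1])),np.hypot(*q))
f=viewer.grab_frame("scene"); np.savez("s5.npz",**f);armdir(f,P0,.102,.04,.115)
cv2.imwrite("pics/s5.png",cv2.resize(f["pixels"][220:350,310:480],None,fx=4.5,fy=4.5,interpolation=cv2.INTER_CUBIC))
f=viewer.grab_frame("top"); np.savez("t5.npz",**f);armdir(f,P0,.102,.04,.115)
cv2.imwrite("pics/t5.png",cv2.resize(f["pixels"][140:285,155:320],None,fx=4,fy=4,interpolation=cv2.INTER_CUBIC))
E
```

```text
time: 5.78
tool_pos: [0.7409, 0.2278, 0.211]
tool_rot: [0.661, -0.259, 0.655, 0.258]
contact_force: [1.0, -0.1, 1.1]
gripper_width: 0.0
time: 6.02
tool_pos: [0.8088, 0.2435, 0.2016]
tool_rot: [0.656, -0.26, 0.658, 0.261]
contact_force: [0.8, -0.7, -0.2]
gripper_width: 0.001
t 6.025 p [0.8088 0.2435 0.2016] zang 43.26 x [-0.003  0.001 -1.   ] F [ 0.84 -0.65 -0.19] w 0.0011553357006713917
-45.79230149282105 0.11509334982918028
n 235 line deg -47.56 centroid deg -44.53 line off piv mm 3.6624818
n 122 line deg -45.95 centroid deg -47.38 line off piv mm -1.781635
```

View pics/s5.png

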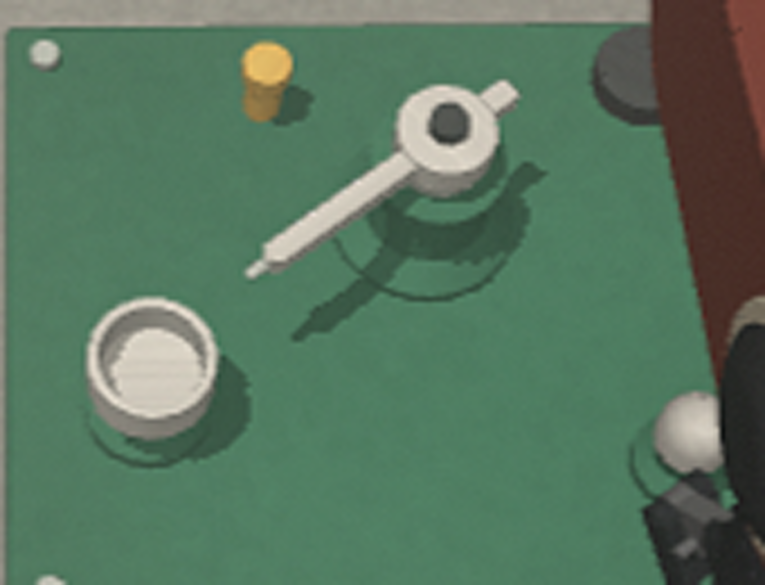

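View pics/t5.png

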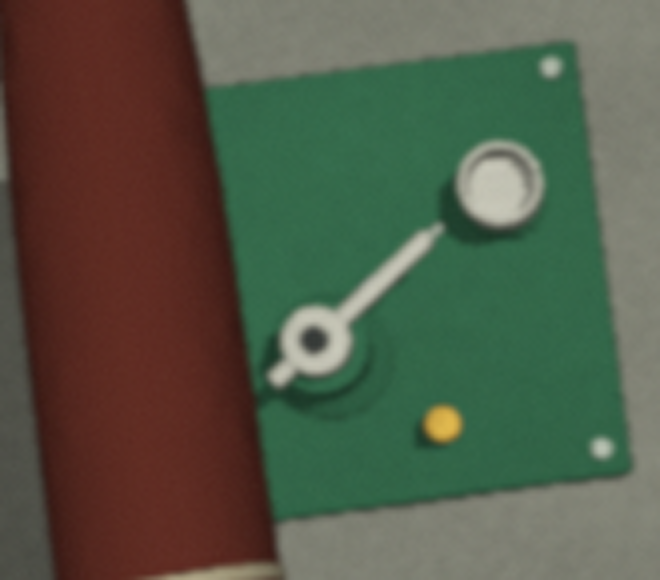

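The arm is on the cup's line in both views: about −46.8° measured against −47.0° to the cup, so roughly 1–3 mm off at the cup. Now the grey valve, travelling high over the plate.

```bash
python3 -m inch '[{"fingers":-1,"delta_pos":[-2,-1.4,-5.3],"twist":[0,0,0]},{"fingers":-1,"delta_pos":[-1,-1.4,-5.3],"twist":[0,0,0]},{"fingers":-1,"delta_pos":[0,-1.4,-5.3],"twist":[0,0,0]},{"fingers":-1,"delta_pos":[0,-1.4,-5.3],"twist":[0,0,0]},{"fingers":-1,"delta_pos":[0,-1.4,-5.3],"twist":[0,0,0]}]'
python3 -m inch '[{"fingers":-1,"delta_pos":[0,-1.4,-5.3],"twist":[0,0,0]},{"fingers":-1,"delta_pos":[0,-1.4,-5.3],"twist":[0,0,0]},{"fingers":-1,"delta_pos":[0,-1.4,-5.3],"twist":[0,0,0]},{"fingers":-1,"delta_pos":[0,-1.4,-5.3],"twist":[0,0,0]},{"fingers":-1,"delta_pos":[0,-1.4,-5.3],"twist":[0,0,0]}]'
python3 -m inch '[{"fingers":-1,"delta_pos":[0,-1.4,-5.3],"twist":[0,0,0]},{"fingers":-1,"delta_pos":[0,-1.4,-5.3],"twist":[0,0,0]},{"fingers":-1,"delta_pos":[0,0,0],"twist":[9,0,0]},{"fingers":-1,"delta_pos":[0,0,0],"twist":[9,0,0]},{"fingers":-1,"delta_pos":[0,0,0],"twist":[9,0,0]}]'
python3 -c "
from h import *
p,m=tool(); todo(m,p,[.462,-.313,.079])"
```

```text
time: 6.75
tool_pos: [0.6602, 0.0055, 0.234]
tool_rot: [0.658, -0.258, 0.658, 0.259]
contact_force: [0.2, -0.4, 0.2]
gripper_width: -0.001
time: 7.38
tool_pos: [0.5136, -0.2256, 0.234]
tool_rot: [0.658, -0.258, 0.658, 0.259]
contact_force: [1.1, 0.0, -0.4]
gripper_width: 0.004
time: 8.0
tool_pos: [0.4559, -0.317, 0.2339]
tool_rot: [0.7, -0.095, 0.701, 0.096]
contact_force: [0.5, 0.4, -0.3]
gripper_width: -0.001
t 8.0 p [ 0.4559 -0.317   0.2339] zang 15.52 x [-0.001  0.001 -1.   ] F [ 0.49  0.43 -0.3 ] w -0.0006489398733728054
delta tool cm [15.49  0.2   0.7 ]
```

```bash
python3 -m inch '[{"fingers":-1,"delta_pos":[4,0.2,0.3],"twist":[0,0,0]},{"fingers":-1,"delta_pos":[4,0,0],"twist":[0,0,0]},{"fingers":-1,"delta_pos":[4,0,0],"twist":[0,0,0]},{"fingers":-1,"delta_pos":[3.5,0,0],"twist":[0,0,0]},{"fingers":-1,"delta_pos":[0,0,0],"twist":[0,0,0]}]'
python3 - <<'E'
from h import *
from plant import viewer
p,m=tool(); rel(p,[.478,-.209],-73.5)
f=viewer.grab_frame("scene")
cv2.imwrite("pics/s6.png",cv2.resize(f["pixels"][120:320,100:340],None,fx=2.9,fy=2.9))
E
```

```text
time: 8.62
tool_pos: [0.4564, -0.3122, 0.0756]
tool_rot: [0.699, -0.095, 0.702, 0.1]
contact_force: [-0.7, 0.3, -0.9]
gripper_width: 0.001
t 8.625 p [ 0.4564 -0.3122  0.0756] zang 15.84 x [-0.006  0.006 -1.   ] F [-0.66  0.32 -0.87] w 0.0013898579217347042
along mm 92.85627039889678 side mm -49.98397338059313
```

View pics/s6.png

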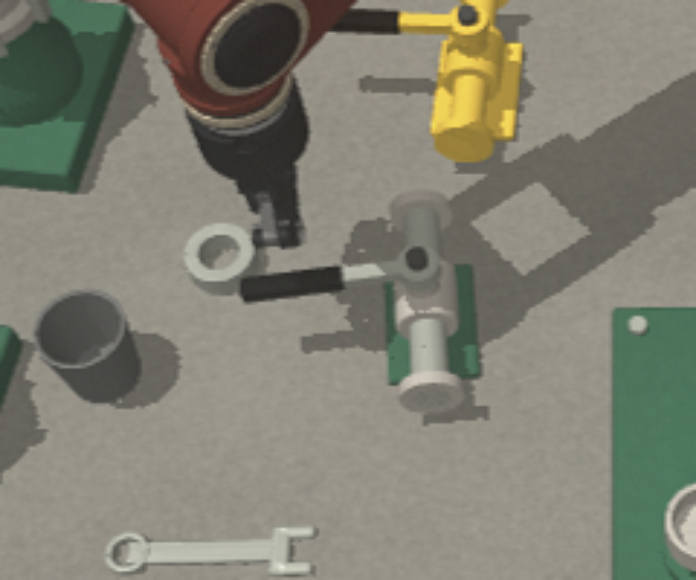

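The finger is at crop (275,235), behind the black lever and clear of the collar. I push it round.

```bash
python3 -m inch '[{"fingers":-1,"delta_pos":[0,0,1.3],"twist":[0,0,0]},{"fingers":-1,"delta_pos":[0,0,1.3],"twist":[0,0,0]},{"fingers":-1,"delta_pos":[0,-0.18,0.98],"twist":[-6,0,0]},{"fingers":-1,"delta_pos":[0,-0.18,0.98],"twist":[-6,0,0]},{"fingers":-1,"delta_pos":[0,-0.18,0.98],"twist":[-6,0,0]}]'
python3 -m inch '[{"fingers":-1,"delta_pos":[0,-0.18,0.98],"twist":[-6,0,0]},{"fingers":-1,"delta_pos":[0,-0.18,0.98],"twist":[-6,0,0]},{"fingers":-1,"delta_pos":[0,-0.18,0.98],"twist":[-6,0,0]},{"fingers":-1,"delta_pos":[0,0,0],"twist":[0,0,0]}]'
python3 - <<'E'
from h import *
from plant import viewer
p,m=tool(); rel(p,[.478,-.209],-73.5+36)
f=viewer.grab_frame("scene")
cv2.imwrite("pics/s7.png",cv2.resize(f["pixels"][120:320,100:340],None,fx=2.9,fy=2.9))
E
```

```text
time: 9.3
tool_pos: [0.5146, -0.3021, 0.0807]
tool_rot: [0.676, -0.208, 0.676, 0.206]
contact_force: [-2.5, -0.2, 1.5]
gripper_width: -0.002
time: 9.8
tool_pos: [0.5407, -0.287, 0.0803]
tool_rot: [0.636, -0.31, 0.636, 0.308]
contact_force: [-0.3, 0.2, 0.8]
gripper_width: -0.004
t 9.8 p [ 0.5407 -0.287   0.0803] zang 51.82 x [ 0.002 -0.001 -1.   ] F [-0.34  0.16  0.85] w -0.0036075172338556278
along mm 97.19474588601906 side mm -23.680928900805974
```

View pics/s7.png

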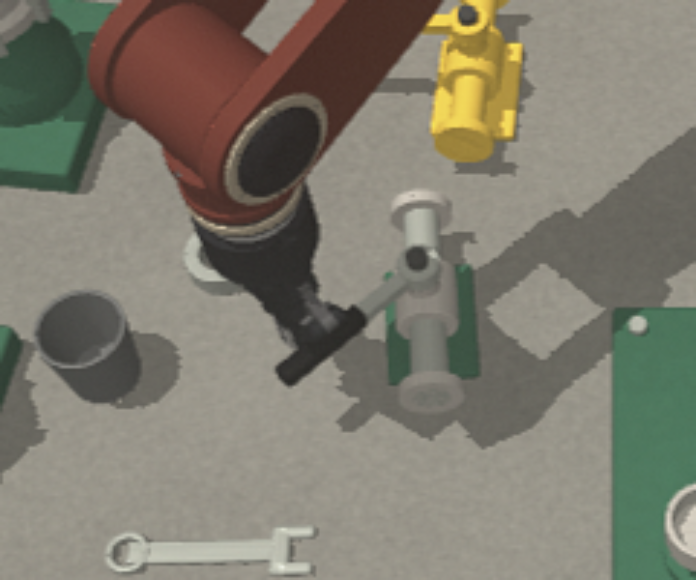

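```bash
python3 -m inch '[{"fingers":-1,"delta_pos":[0.2,-0.16,1.0],"twist":[-6,0,0]},{"fingers":-1,"delta_pos":[0.1,-0.16,1.0],"twist":[-6,0,0]},{"fingers":-1,"delta_pos":[0,-0.16,1.0],"twist":[-6,0,0]},{"fingers":-1,"delta_pos":[0,-0.16,1.0],"twist":[-6,0,0]},{"fingers":-1,"delta_pos":[0,0,0],"twist":[0,0,0]}]'
python3 -m inch '[{"fingers":-1,"delta_pos":[0,-0.16,1.0],"twist":[-6,0,0]},{"fingers":-1,"delta_pos":[0,-0.16,1.0],"twist":[-6,0,0]},{"fingers":-1,"delta_pos":[0,-0.16,1.0],"twist":[-6,0,0]},{"fingers":-1,"delta_pos":[0,-0.1,0.7],"twist":[-4,0,0]},{"fingers":-1,"delta_pos":[0,0,0],"twist":[0,0,0]}]'
python3 - <<'E'
from h import *
from plant import viewer
p,m=tool(); rel(p,[.478,-.209],16.5)
f=viewer.grab_frame("scene")
cv2.imwrite("pics/s8.png",cv2.resize(f["pixels"][120:320,100:340],None,fx=2.9,fy=2.9))
E
```

```text
time: 10.48
tool_pos: [0.5645, -0.2555, 0.0767]
tool_rot: [0.558, -0.434, 0.558, 0.434]
contact_force: [-0.1, -0.6, 0.0]
gripper_width: -0.001
time: 11.1
tool_pos: [0.5735, -0.2196, 0.0765]
tool_rot: [-0.465, 0.532, -0.465, -0.532]
contact_force: [0.4, -0.6, 0.3]
gripper_width: 0.001
t 11.1 p [ 0.5735 -0.2196  0.0765] zang 97.67 x [ 0. -0. -1.] F [ 0.38 -0.57  0.32] w 0.0009639192889390015
along mm 88.59225077544487 side mm -37.3387145346968
```

View pics/s8.png

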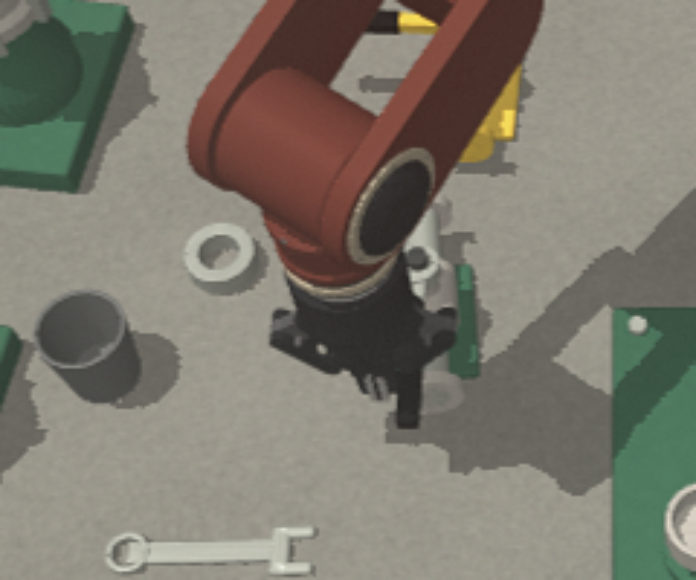

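The lever tip is at crop (408,420), nearly along the pipe. I push on gently until the stop shows up in the force.

```bash
python3 -m inch '[{"fingers":-1,"delta_pos":[0,-0.1,0.6],"twist":[-4,0,0]},{"fingers":-1,"delta_pos":[0,-0.1,0.5],"twist":[-4,0,0]},{"fingers":-1,"delta_pos":[0,0,0],"twist":[0,0,0]}]'
python3 -m inch '[{"fingers":-1,"delta_pos":[0,0,0.3],"twist":[0,0,0]},{"fingers":-1,"delta_pos":[0,0,0],"twist":[0,0,0]}]'
python3 -m inch '[{"fingers":-1,"delta_pos":[0,0,0.2],"twist":[0,0,0]},{"fingers":-1,"delta_pos":[0,0,0],"twist":[0,0,0]}]'
python3 -c "
from h import *
p,m=tool(); rel(p,[.478,-.209],16.5)"
```

```text
time: 11.52
tool_pos: [0.5737, -0.2089, 0.0763]
tool_rot: [-0.427, 0.564, -0.427, -0.563]
contact_force: [0.8, -1.3, 0.5]
gripper_width: 0.002
time: 11.78
tool_pos: [0.5737, -0.2086, 0.0765]
tool_rot: [-0.426, 0.566, -0.428, -0.561]
contact_force: [4.6, -9.8, -4.4]
gripper_width: 0.0
time: 12.02
tool_pos: [0.5737, -0.2084, 0.0766]
tool_rot: [-0.426, 0.567, -0.429, -0.56]
contact_force: [6.9, -14.4, -7.0]
gripper_width: -0.002
t 12.025 p [ 0.5737 -0.2084  0.0766] zang 105.64 x [ 0.005 -0.01  -1.   ] F [  6.89 -14.38  -7.  ] w -0.0015990467707324208
along mm 91.91213700534756 side mm -26.619891145324
```

The stop is reached: 16 N with no motion. I back off and check with the cameras.

```bash
python3 -m inch '[{"fingers":-1,"delta_pos":[0,0,-1.5],"twist":[0,0,0]},{"fingers":-1,"delta_pos":[0,0,-2],"twist":[0,0,0]},{"fingers":-1,"delta_pos":[-4,0,-2],"twist":[0,0,0]},{"fingers":-1,"delta_pos":[-5,0,-4],"twist":[0,0,0]},{"fingers":-1,"delta_pos":[-5,0,-5],"twist":[0,0,0]}]'
python3 -m inch '[{"fingers":-1,"delta_pos":[-2,3,-5],"twist":[0,0,0]},{"fingers":-1,"delta_pos":[0,5,-3],"twist":[0,0,0]},{"fingers":-1,"delta_pos":[0,0,0],"twist":[0,0,0]}]'
python3 - <<'E'
from h import *
from plant import viewer
p,m=tool(); vp=np.array([.478,-.209])
for n in("scene","top"):
    f=viewer.grab_frame(n); armdir(f,P0,.102,.04,.115); armdir(f,vp,.092,.05,.135); cv2.imwrite(f"pics/{n}9.png",f["pixels"])
    blobs(f,.068,.082,minn=100) if 0 else 0
E
```

```text
time: 12.65
tool_pos: [0.6102, -0.3379, 0.2108]
tool_rot: [0.427, -0.564, 0.426, 0.564]
contact_force: [0.0, 0.0, 0.2]
gripper_width: -0.0
time: 13.02
tool_pos: [0.5522, -0.4392, 0.2292]
tool_rot: [0.428, -0.563, 0.428, 0.563]
contact_force: [0.8, 1.3, -0.3]
gripper_width: -0.002
t 13.025 p [ 0.5522 -0.4392  0.2292] zang 105.46 x [-0.001 -0.    -1.   ] F [ 0.77  1.31 -0.33] w -0.0016042584492105885
n 228 line deg -46.82 centroid deg -45.05 line off piv mm 2.3167171
n 289 line deg 13.39 centroid deg 13.11 line off piv mm -0.46079978
n 126 line deg -45.9 centroid deg -47.34 line off piv mm -1.7798953
n 174 line deg 13.66 centroid deg 13.51 line off piv mm -0.23351796
```

View pics/scene9.png

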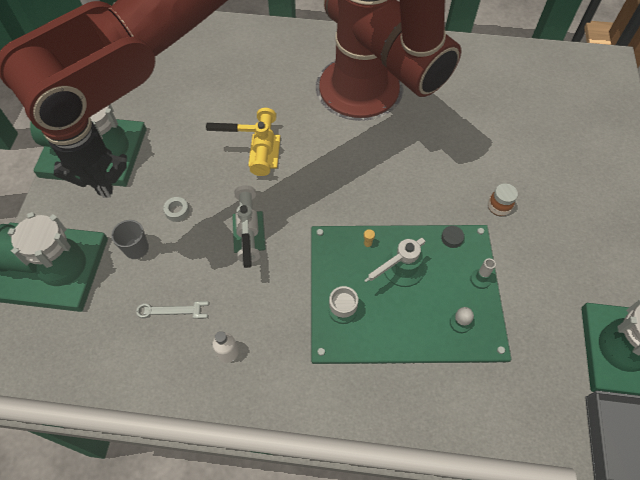

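View pics/top9.png

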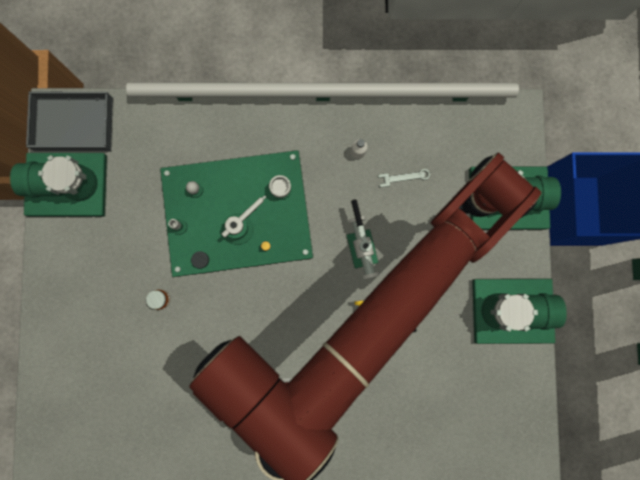

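Run:
```python
from h import *
for n in("top","scene"):
    f=np.load(n+"0.npz"); w=pts(f); g=f["pixels"].astype(int)
    d=w[...,:2]-[.478,-.209]; r=np.hypot(d[...,0],d[...,1])
    # pipe: grey bright pts 30-66mm high, within 95mm of stem and near pipe axis
    k=(w[...,2]>.038)&(w[...,2]<.06)&(r<.1)&(abs(d[...,1]-.25*d[...,0])<.035)
    q=w[k][:,:2].astype(np.float32); rc=cv2.minAreaRect(q); v=cv2.fitLine(q,cv2.DIST_HUBER,0,.001,.001).ravel()
    print(n,k.sum(),rc,np.degrees(np.arctan2(v[1],v[0])))
t=np.load("top0.npz"); a=ray(t,155+527/2.6,140+205/2.6,.066);b=ray(t,155+562/2.6,140+351/2.6,.066);print(a,b,np.degrees(np.arctan2(*(a-b)[1::-1])))
s=np.load("scene0.npz"); a=ray(s,170+164/2.2,170+38/2.2,.066);b=ray(s,170+172/2.2,170+182/2.2,.066);print(np.degrees(np.arctan2(*(b-a)[1::-1])))
```

```text
top 532 ((0.4764757752418518, -0.20924748480319977), (0.16944611072540283, 0.04757007211446762), 13.35237979888916) 13.5798235
scene 841 ((0.4796638786792755, -0.20933088660240173), (0.1747010052204132, 0.04720379412174225), 13.409611701965332) 12.818042
[ 0.55255575 -0.19213649  0.066     ] [ 0.39857494 -0.22692451  0.066     ] 12.73078671133009
13.344290000961927
```

The pipe's axis is at 13.4° and the lever at 13.5°, so the lever is along the pipe, at its stop. Nothing loose has moved, so I hand in.

```bash
python3 -c "
from plant import manip
s=manip.state(); print(s['time'],s['contact_force'],abs(s['joint_vel']).max()); print(manip.job_done())"
```

```text
13.125 [-0.22699343  0.51923936  0.34701629] 0.034734542591955395
the job is handed in; nothing more can be done
None
```

I turned the selector arm to the wide cup with the closed fingertips while the valve was shut. Then I pushed the grey/green valve's lever round to its open stop, backed the gripper off and handed the job in at 13.1 s. No verdict was reported.

- **Selector:** the last line fits put the arm at −46.8° (scene camera) and −45.9° (top camera), against −47.0° to the cup. That puts its line about 1–3 mm from the cup's axis. The fits from the two cameras differ by about 1°, inside the 10 mm (3.5°) allowance.
- **Valve:** the lever lies at 13.4–13.7°, against a pipe axis of about 13.4°. At the stop, pushing harder raised the force to about 16 N with no motion. The lever turned about 87° from my measured start angle, a few degrees short of a full 90°. I read that as it starting slightly off zero, since the pipe alignment and the force both show it at the stop.
- **Bystanders:** in the last pictures the loose things all look to be where they started, and the yellow look-alike valve was not touched. I compared these by eye, without measuring them. In the last top view the robot's arm hides most of the yellow valve, the collar and the cup, so those rest on the scene view.
- **Seating:** I did not measure the arm's height on its shaft; it was only pushed sideways, and the final pictures show nothing lifted.
- **Robot:** it was clear of everything at hand-in, with contact force under 1 N.

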